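# Ease off the ratchet clamp on a plaster mould

### The job

The plaster mould has been clamped long enough: flick the red trip lever of the ratchet clamp right over to its off side, take the load on the crank so that the jammed pawl springs clear of the ratchet wheel, then keep hold of the crank and ease it back under control until the jaw is fully open, and let go. Push the lever gently, tighten the clamp no more than it takes to free the pawl or the mould will crack, never let the crank fly back, and leave the mould standing where it is and the glaze jar and tumbler beside it alone.

Things in the scene. Friction and masses are not known exactly. Their poses are not given: they have to be found in the camera images.
- clamp: Grey ratchet clamp with a fixed base plate 165 x 360 x 12 mm (x, y, z). Origin on its underside, near the middle; x points away from the robot's side, y along the clamp towards the fixed jaw with the mould; the drum with the crank stands at the -y end. Nothing of the clamp is over 128 mm high.
- drum_axis (a point): Point on the drum's upright axis, 60 mm above the bench. It carries a 12-tooth steel ratchet wheel (radius 42 mm, 30 to 44 mm above the bench). Seen from above anticlockwise tightens, clockwise opens: 1.1 rad from clamped to a solid stop. A return spring (0.75 N m clamped, 0.5 open) always drives it clockwise, 10 to 13 N at the crank's grip; only the pawl holds it.
- grip_mid (a point): Middle of the crank's upright wooden grip, 102 mm above the bench: 21 mm in diameter, from 66 to 126 mm above the bench, 75 mm from the drum axis, free to spin. The crank has play on the drum: it turns up to 0.45 rad anticlockwise almost without resistance (how much differs each time) before it takes hold of the drum and the full load is felt.
- trip_lever (a joint): Flat red trip lever: 0 = on, 0.6 rad = off against a solid stop (off counts from 0.45), turning clockwise seen from above; it moves stiffly (some 3 N at its pin) and stays where it is put. The brass pawl sits under it on the same pivot, joined to it by a spring: with the lever off the pawl is pulled outward, but the loaded tooth still jams it.
- lever_pin (a point): Centre of the lever's upright red pin, 75 mm above the bench: 14 mm in diameter, 53 to 87 mm above the bench, 60 mm from the pivot. The lever's flat arm lies 47 to 53 mm above the bench.
- lever_pivot (a point): Pivot axis of trip lever and pawl, 50 mm above the bench.
- pawl_nose (a point): Centre of the brass pawl's nose, 37 mm above the bench. 36.5 mm (level distance) from the drum axis when it is in the teeth; over 44 mm when it is clear of the wheel. It springs clear by itself once the lever is off and the drum has been tightened by about 0.04 to 0.08 rad.
- jaw (a joint): Blue sliding jaw with rack: opening in m, about 0 (up to 0.001) as clamped, 0.022 = fully open at the stop, negative = tighter; 20 mm for each rad of the drum. Its sprung pad presses the mould with about 9 N at 0 and 6 N more for each mm tighter.
- mould: Two-part white plaster mould, a block 80 x 90 x 100 mm (x, y, z), about 0.8 kg, standing loose on the clamp's plate between fixed jaw and pad. Origin at the centre of its underside, z up. It cracks if squeezed above about 20 N.
- glaze_jar: Closed glaze jar with black lid, 58 mm wide, 73 mm high, standing behind the clamp; origin at the centre of its underside. Leave alone.
- loose_tumbler: Leather-hard clay tumbler, 68 mm wide, 86 mm high, standing behind the clamp; origin at the centre of its underside. Leave alone.

How it is judged:
On the way, in this order (a step that is already met when the one before it is completed fails the run):
1. the trip lever is flicked to its off side, with the pawl still in the teeth and the jaw still closed (value of joint trip_lever above 0.45 rad and horizontal distance between pawl_nose and drum_axis below 0.041 m and value of joint jaw below 0.002 m), for 0.1 s.
2. the load is taken and the pawl has sprung clear of the wheel while the jaw is still held closed (horizontal distance between pawl_nose and drum_axis above 0.044 m and value of joint jaw below 0.003 m), for 0.1 s.
At the end, for the whole second after the job is handed in: The jaw is fully open (19.5 mm or more of 22) and at rest, the lever off (past 0.45 rad), the pawl clear of the wheel (nose over 44 mm from the drum axis), and the mould stands upright and at rest within 10 mm of where it was (value of joint jaw above 0.0195 m and value of joint trip_lever above 0.45 rad and horizontal distance between pawl_nose and drum_axis above 0.044 m and distance of mould from where it was at the start of the episode below 0.01 m and angle between mould's own z axis and vertical below 0.08 rad and linear speed of mould below 0.02 m/s and velocity of joint jaw below 0.005 m/s); the robot touches nothing.
It fails at once if the jaw flies open (faster than 60 mm/s) (velocity of joint jaw above 0.06 m/s).
It fails at once if the mould is squeezed with more than 20 N (contact force between mould and jaw above 20 N).
It fails at once if the trip lever is pushed with more than 20 N (contact force between the fingers and trip_lever above 20 N).
It fails at once if the glaze jar or the tumbler is moved by more than 20 mm (distance of any of glaze_jar, loose_tumbler from where it was at the start of the episode above 0.02 m).
It also fails if it takes over 72 s, if anything falls off the work surface, if the arm or the gripper's body presses on something with over 40 N, if the wrist force passes 120 N, or if a joint passes its speed limit or range.

### The arm

A 7-joint arm with a two-finger parallel gripper is mounted at the origin on a cart in front of the work surface, level with it; the furniture and walls round the work are solid. World frame = base frame: x ahead of the robot, y to its left, z up, the work surface at z = 0. Lengths are in m, angles in rad, forces in N, time in s.
With the tool pointing down it reaches from about 0.425 to 0.95 m from the base axis. Payload 4.7 kg.
Tool frame: the origin (TCP) lies on the centre line of the jaws, within the pads' length; the fingertips stand robot.nose_length ahead of it and the grasp point (between the pads) lies 8 mm behind it (robot.nose_length is the distance from the TCP to the fingertips, in m); z points along the fingers, x is the direction in which the jaws open and shut, and the axes are right-handed (so a half turn about z gives the same grasp; the last joint's range is limited). The gripper opens to 85 mm and grips with 20 to 120 N. Pads are 22 mm wide; open, the fingers measure 114 mm over their backs; the gripper's body (76 mm by 85 mm) begins 54 mm behind the grasp point. The pads swing forward as they close: fully open they stand 13 mm farther back than shut.
Start: joints at [1.287, 0.469, -0.049, 1.532, 0.024, 1.141, -0.082], TCP at [0.17, -0.653, 0.242] pointing down, gripper open.
Joint ranges: [-2.59, 2.59], [-0.33, 1.99], [-1.39, 1.29], [0.1, 2.45], [-1.04, 4.18], [0.21, 1.99], [-2.66, 2.66]. Speed limits (rad/s): [2.57, 2.57, 3.14, 3.14, 3.14, 3.14, 3.14].

### API

Orientations are given as [roll, pitch, yaw] about the fixed x, y, z axes, in that order (R = Rz(yaw) Ry(pitch) Rx(roll)).
In Python, from plant import robot gives the robot as it stands. Calls block until the motion is done:
- robot.goto(position, orientation): joint-space move of the TCP to a pose.
- robot.move_straight(position, vel=0.15, attitude=None, contact_N=None): straight line of the TCP; attitude=None keeps the orientation; vel is the mean speed in m/s. With contact_N (N) it stops when the force on the tool has changed by that much, and returns True; else False.
- robot.move_joints(angles): joint-space move.
- robot.grip(opening, strength=None): opening from 0.0 (shut) to 1.0 (fully open); strength is the grip in N (None keeps the last); returns when the fingers have stopped.
- robot.sleep(seconds).
- robot.inverse_kinematics(position, orientation): joint angles nearest the present ones, or None.
- robot.sense(): the state.
- robot.grab_frame(name): name is "side" or "top" or "wrist"; returns a dict with "image" (400x640x3 uint8, red, green, blue), "range_z" (400x640 float32, m along the optical axis (not along the pixel's ray), 0 where there is no reading), "fx", "fy", "cx", "cy" (pixels), "dist_coeffs" ([k1, k2, p1, p2, k3] as OpenCV has them; the pictures are not rectified), "R" (3x3) and "t" (3): a world point X has camera coordinates R X + t. Camera axes: x right, y down, z forward; pixel columns grow to the right and rows downward; lengths in m; the calibration is good to about 2 mm. A picture is of the moment at which its call begins.
A pose or a line that the arm cannot do raises robot.IKError and nothing moves.
- robot.close_job(): hands the job in, once; it reports no verdict.
The state is a dict: "t": time; "joint_pos": joint angles; "joint_velocities": joint speeds; "effort": joint torques, N m; "tcp_pos": TCP position; "tcp_rot": TCP orientation; "wrist_force": force on the tool from outside, world axes, zero at the start; "torque": the same for the moment, N m; "opening": opening from 0.0 (shut) to 1.0 (fully open).
Only numpy, scipy, OpenCV 4.12 (cv2) and the standard library are available. Lean on these libraries where they do the work, as an engineer would, in place of code of your own. Each camera call takes 0.05 s, during which the arm holds its last target.

## Working session

There is one attempt and no reset: what is moved stays moved. The work goes in short steps, each a Python script; the robot and the scene stay as the last script left them, time stands still between calls to the robot, and variables do not carry over. Pictures are saved under pics/ and viewed, and the job is handed in when it is done.

```bash
ls; mkdir -p pics
python3 - <<'E'
from plant import robot
import cv2
s=robot.sense(); print(s, robot.nose_length)
for n in ["top","side","wrist"]:
    f=robot.grab_frame(n); cv2.imwrite(f"pics/{n}0.png",f["image"][:,:,::-1]); print(n,f["fx"],f["cx"],f["cy"],f["dist_coeffs"],f["R"],f["t"])
    import numpy as np; np.savez(f"pics/{n}0.npz",**f)
E
```

```text
pics
{'t': 0.0, 'joint_pos': array([ 1.28710666,  0.4694679 , -0.04856784,  1.533674  ,  0.02409234,
        1.14101468, -0.08231205]), 'joint_velocities': array([ 5.86430290e-04, -7.60568227e-04,  1.76441652e-03,  6.15935301e-05,
       -3.83152022e-04,  4.33096523e-04, -1.48371218e-03]), 'effort': array([ 4.31754861e-04, -5.10319376e+01, -4.71846876e-02, -2.37713993e+01,
        1.05109633e-02,  7.53012806e-03,  1.61185092e-06]), 'tcp_pos': array([ 0.16998502, -0.65266914,  0.24125192]), 'tcp_rot': array([ 3.14151458e+00,  1.97714604e-03, -1.31601497e+00]), 'wrist_force': array([ 0.02067824, -0.18821299, -0.59311538]), 'torque': array([-0.00932658, -0.00136614, -0.02101146]), 'opening': 1.0021989830579539} 0.011
top 394.1458139911369 316.8045314611483 199.1613626335939 [-0.0341915  0.         0.         0.         0.       ] [[ 1.63880222e-02 -9.99865327e-01  8.72623487e-04]
 [-9.92453488e-01 -1.63725992e-02 -1.21523708e-01]
 [ 1.21521629e-01  1.12549500e-03 -9.92588146e-01]] [-0.19842799  0.56108469  0.85740934]
side 414.52389140311845 320.52676556669877 199.15441246668925 [0.0366762 0.        0.        0.        0.       ] [[ 0.94641342 -0.32271043  0.01263426]
 [-0.1983665  -0.61173087 -0.76579114]
 [ 0.25485756  0.7222488  -0.64296524]] [-0.61379781  0.08760962  0.90227334]
wrist 277.3690016919246 317.8416808960555 203.35998749598448 [-0.0306063  0.         0.         0.         0.       ] [[ 0.25169572 -0.96780525 -0.00150326]
 [-0.91611977 -0.23875419  0.32205746]
 [-0.31204781 -0.07968332 -0.94671893]] [-0.67508976 -0.04092627  0.37932706]
```

View pics/top0.png

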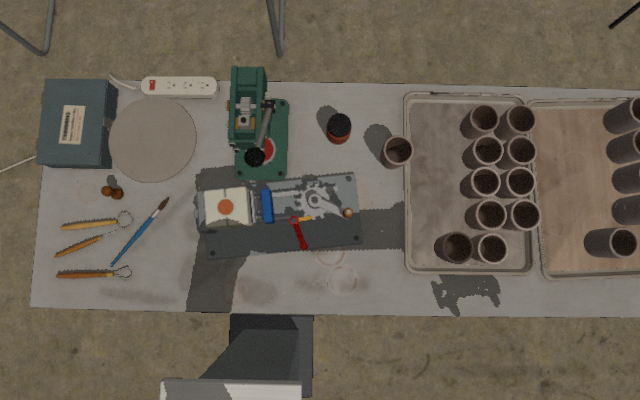

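View pics/side0.png

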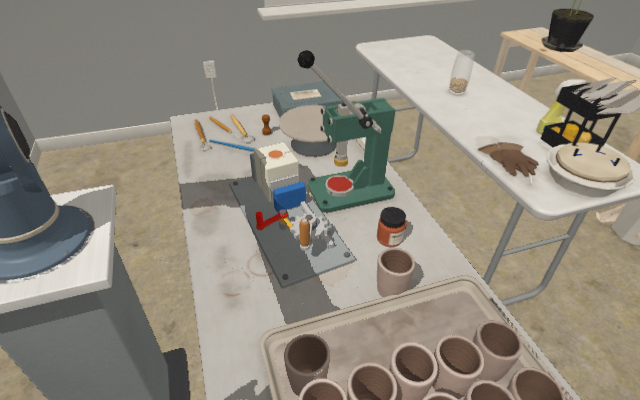

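```bash
cat > h.py <<'E'
import numpy as np,cv2
def ray(f,u,v):
    K=np.array([[f["fx"],0,f["cx"]],[0,f["fy"],f["cy"]],[0,0,1]],float)
    p=cv2.undistortPoints(np.array([[[u,v]]],float),K,np.array(f["dist_coeffs"],float))[0,0]
    d=f["R"].T@np.array([p[0],p[1],1]); c=-f["R"].T@f["t"]; return c,d
def onz(f,u,v,z):
    c,d=ray(f,u,v); return c+d*(z-c[2])/d[2]
def proj(f,X):
    K=np.array([[f["fx"],0,f["cx"]],[0,f["fy"],f["cy"]],[0,0,1]],float)
    r,_=cv2.Rodrigues(np.asarray(f["R"],float))
    return cv2.projectPoints(np.array([X],float),r,np.asarray(f["t"],float),K,np.array(f["dist_coeffs"],float))[0][0,0]
E
python3 - <<'E'
from h import *
f=dict(np.load('pics/top0.npz')); s=dict(np.load('pics/side0.npz'))
for g in (f,s): print(-g["R"].T@g["t"])
print(proj(f,[0.17,-.653,.24]),proj(s,[0.17,-.653,.24]),proj(f,[0,0,0]))
for n,g,(x0,y0,x1,y1),k in (("top",f,(185,150,415,270),3.4),("side",s,(220,130,430,310),3.3),):
    im=g["image"][y0:y1,x0:x1,::-1]; cv2.imwrite(f"pics/{n}0c.png",cv2.resize(im,None,fx=k,fy=k,interpolation=cv2.INTER_CUBIC))
E
```

```text
[ 0.45590852 -0.19017987  0.91941259]
[ 0.36833412 -0.79615128  0.65497595]
[590.69190728 423.00667557] [ -4.04342502 565.00044155] [227.09102001 452.83967105]
```

View pics/wrist0.png

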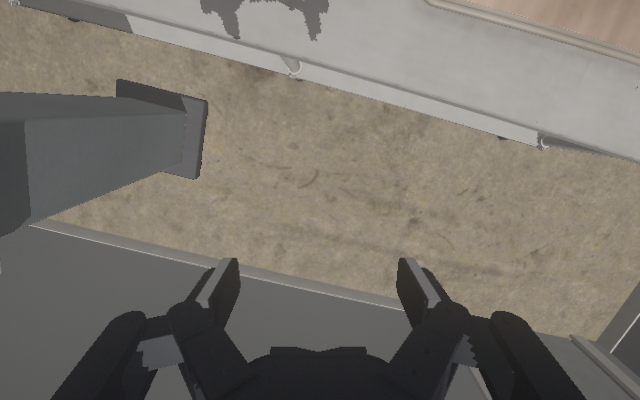

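```bash
sleep 0.1
```

```text
(no output)
```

View pics/top0c.png

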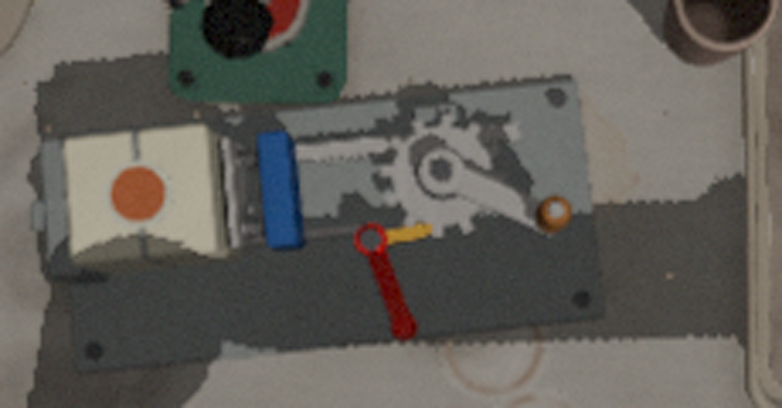

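View pics/side0c.png

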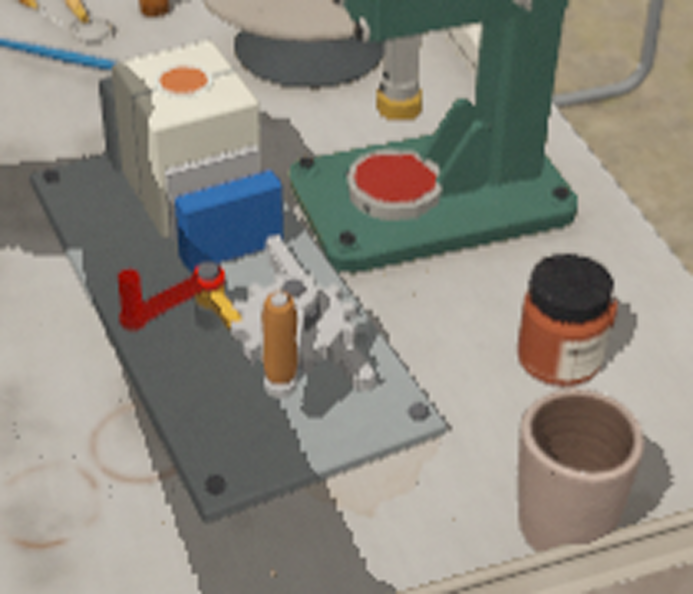

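Run:
```python
from h import *
f=dict(np.load('pics/top0.npz')); s=dict(np.load('pics/side0.npz'))
T=lambda u,v:(185+u/3.4-.35,150+v/3.4-.35)
S=lambda u,v:(220+u/3.3-.35,130+v/3.3-.35)
def tri(a,b):
    c1,d1=ray(f,*T(*a));c2,d2=ray(s,*S(*b))
    k=np.linalg.lstsq(np.c_[d1,-d2],c2-c1,rcond=None)[0]
    p=c1+k[0]*d1;q=c2+k[1]*d2; return (p+q)/2,np.linalg.norm(p-q)
print("grip top",onz(f,*T(555,210),.126),tri((555,210),(279,298)))
print("pin top",onz(f,*T(404,330),.087),tri((404,330),(129,275)))
print("pivot",onz(f,*T(370,238),.06),tri((370,238),(208,270)))
print("drum",onz(f,*T(440,168),.066))
for c in ((95,350),(582,299),(557,97)): print("bolt",onz(f,*T(*c),.013))
print("mould top c",onz(f,*T(138,193),.112))
```

```text
grip top [ 0.5291362 -0.2524938  0.126    ] (array([ 0.52879606, -0.25228251,  0.12838972]), np.float64(0.00024242845683867555))
pin top [ 0.45688273 -0.16292094  0.087     ] (array([ 0.45788309, -0.16314135,  0.08924565]), np.float64(0.002027364829413045))
pivot [ 0.51522708 -0.13901502  0.06      ] (array([ 0.51474324, -0.13874175,  0.05726143]), np.float64(0.001361340592913032))
drum [ 0.56051119 -0.18322621  0.066     ]
bolt [0.43995072 0.04696268 0.013     ]
bolt [ 0.47965767 -0.28000172  0.013     ]
bolt [ 0.61740764 -0.26221676  0.013     ]
mould top c [ 0.53657369 -0.0006737   0.112     ]
```

Run:
```python
from plant import robot
from h import *
np.set_printoptions(precision=3,suppress=True)
pi=np.pi
for p,y in (((.456,-.208,.22),-.2),((.456,-.208,.071),-.2),((.456,-.12,.071),-.2),((.529,-.2525,.102),-.6),((.563,-.258,.102),-.6),((.485,-.187,.102),-.6),((.485,-.187,.22),-.6)):
    print(p,robot.inverse_kinematics(list(p),[pi,0,y]))
robot.goto([.456,-.208,.22],[pi,0,-.2]); robot.grip(0.0)
f=robot.grab_frame("wrist"); np.savez("pics/w1.npz",**f); cv2.imwrite("pics/w1.png",f["image"][:,:,::-1]); print(robot.sense())
```

```text
(0.456, -0.208, 0.22) [ 0.804  0.254 -0.54   1.94   0.156  0.988 -0.008]
(0.456, -0.208, 0.071) [ 0.723  0.464 -0.473  2.074  0.332  0.676 -0.168]
(0.456, -0.12, 0.071) [ 0.592  0.434 -0.518  2.137  0.351  0.651 -0.368]
(0.529, -0.2525, 0.102) [ 0.679  0.517 -0.406  1.862  0.271  0.817 -0.466]
(0.563, -0.258, 0.102) [ 0.653  0.562 -0.401  1.782  0.279  0.854 -0.478]
(0.485, -0.187, 0.102) [ 0.645  0.433 -0.448  2.013  0.269  0.752 -0.565]
(0.485, -0.187, 0.22) [ 0.703  0.28  -0.499  1.903  0.158  0.997 -0.466]
{'t': 2.8833, 'joint_pos': array([ 0.804,  0.254, -0.54 ,  1.94 ,  0.156,  0.988, -0.008]), 'joint_velocities': array([ 0.003,  0.001, -0.001,  0.001, -0.   , -0.001, -0.   ]), 'effort': array([  0.003, -33.621,  -2.908, -21.596,   0.01 ,   0.001,  -0.   ]), 'tcp_pos': array([ 0.456, -0.208,  0.22 ]), 'tcp_rot': array([ 3.142, -0.   , -0.2  ]), 'wrist_force': array([ 0.223, -0.075, -0.694]), 'torque': array([-0.015,  0.057,  0.067]), 'opening': -0.003193888556532514}
```

View pics/w1.png

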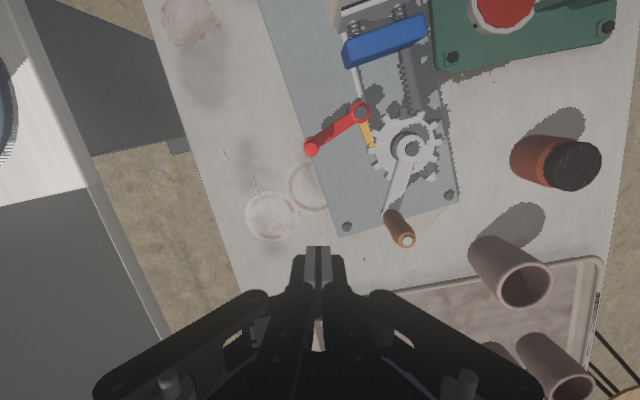

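Run:
```python
from h import *
f=dict(np.load('pics/w1.npz'))
for n,u,v,z in (("pin",311,147.5,.087),("piv",361,111,.058),("drum",409,147,.066),("grip",406,241,.126)): print(n,onz(f,u,v,z))
```

```text
pin [ 0.45986373 -0.1597236   0.087     ]
piv [ 0.51503653 -0.13770035  0.058     ]
drum [ 0.55650423 -0.18142692  0.066     ]
grip [ 0.5282264  -0.25297824  0.126     ]
```

Run:
```python
from plant import robot
from h import *
np.set_printoptions(precision=3,suppress=True)
P=lambda m:print(m,robot.sense()["t"],robot.sense()["tcp_pos"],robot.sense()["wrist_force"])
robot.move_straight([.456,-.208,.071],vel=.1); P("down")
r=robot.move_straight([.456,-.165,.071],vel=.02,contact_N=1.5); P(r)
y0=robot.sense()["tcp_pos"][1]
r=robot.move_straight([.456,y0+.0335,.071],vel=.02,contact_N=8); P(r)
f=robot.grab_frame("top"); np.savez("pics/t2.npz",**f); cv2.imwrite("pics/t2.png",cv2.resize(f["image"][150:270,185:415,::-1],None,fx=3.4,fy=3.4,interpolation=cv2.INTER_CUBIC))
f=robot.grab_frame("side"); np.savez("pics/s2.npz",**f); cv2.imwrite("pics/s2.png",cv2.resize(f["image"][130:310,220:430,::-1],None,fx=3.3,fy=3.3,interpolation=cv2.INTER_CUBIC))
```

```text
down 4.525 [ 0.456 -0.208  0.072] [ 0.062  0.427 -0.402]
True 5.9417 [ 0.455 -0.177  0.071] [ 0.496 -0.565  0.224]
False 7.7833 [ 0.456 -0.144  0.071] [-1.008 -1.79  -0.892]
```

View pics/t2.png

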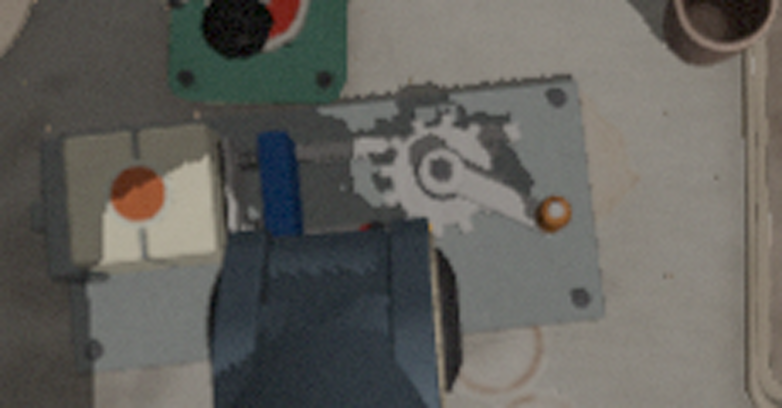

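View pics/s2.png

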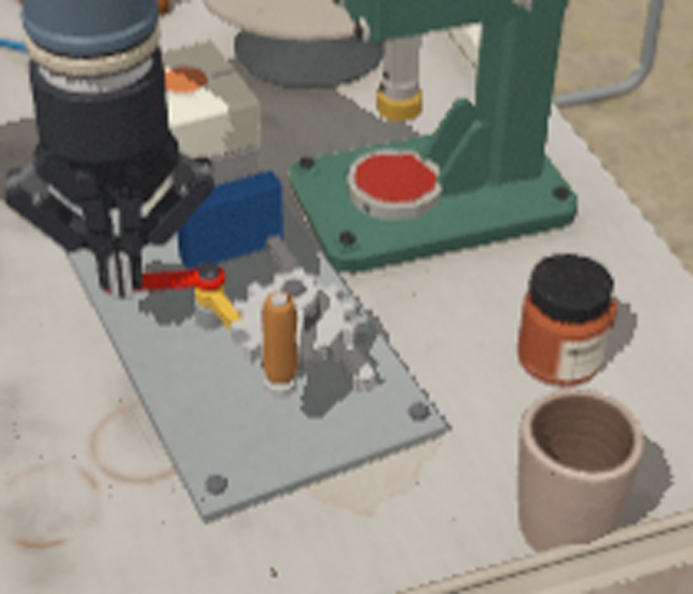

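Run:
```python
from plant import robot
from h import *
np.set_printoptions(precision=3,suppress=True)
P=lambda m:print(m,robot.sense()["t"],robot.sense()["tcp_pos"],robot.sense()["wrist_force"])
r=robot.move_straight([.456,-.137,.071],vel=.01,contact_N=5); P(r)
robot.move_straight([.456,-.170,.071],vel=.1)
robot.move_straight([.456,-.175,.18],vel=.2)
robot.grip(0.62,strength=60)
robot.goto([.5287,-.2528,.17],[np.pi,0,-.6]);P("above grip")
f=robot.grab_frame("side"); np.savez("pics/s3.npz",**f); cv2.imwrite("pics/s3.png",cv2.resize(f["image"][110:310,200:430,::-1],None,fx=3,fy=3,interpolation=cv2.INTER_CUBIC))
f=robot.grab_frame("wrist"); np.savez("pics/w3.npz",**f); cv2.imwrite("pics/w3.png",f["image"][:,:,::-1])
```

```text
True 8.2333 [ 0.456 -0.143  0.071] [0.003 0.123 0.198]
above grip 10.3917 [ 0.529 -0.253  0.169] [-0.339  0.828  0.468]
```

View pics/s3.png

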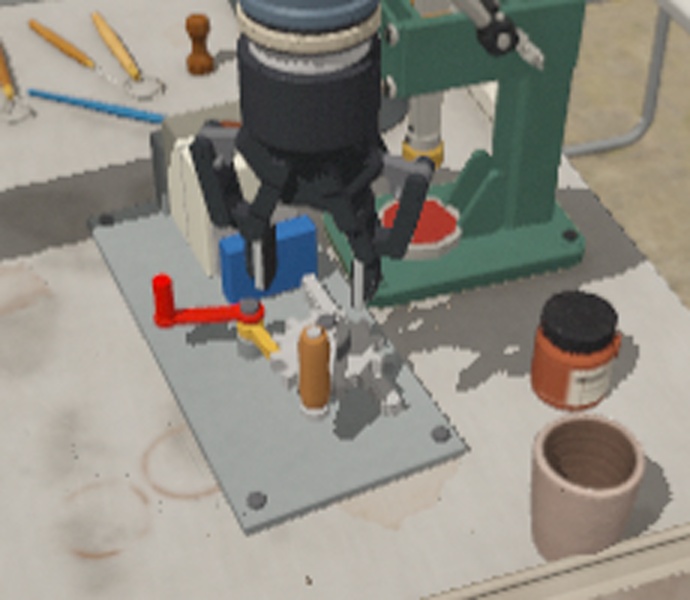

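View pics/w3.png

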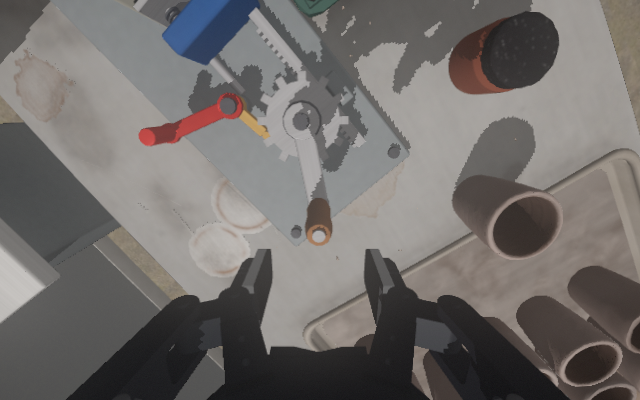

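Run:
```python
from h import *
f=dict(np.load('pics/w3.npz'));s=dict(np.load('pics/s3.npz'))
p=onz(f,147,136,.087);v=onz(f,230,104,.058)
q=onz(s,200+162/3-.33,110+280/3-.33,.087)
print(p,q,v,onz(f,319,235,.126),onz(f,302,119,.066))
w0=onz(dict(np.load('pics/w1.npz')),311,147.5,.087)
piv=np.array([.515,-.138])
a=lambda x:np.arctan2(*(x[:2]-piv)[::-1])%(2*np.pi)
print(a(w0),a(p),a(q),a(w0)-a(p), np.linalg.norm(p[:2]-piv))
```

```text
[ 0.45814476 -0.12645546  0.087     ] [ 0.45588611 -0.12673268  0.087     ] [ 0.51806606 -0.1396755   0.058     ] [ 0.52990186 -0.25248715  0.126     ] [ 0.56069031 -0.18316305  0.066     ]
3.5169145555863817 2.941264720552254 2.9532481857103727 0.5756498350341275 0.05801547109865118
```

Run:
```python
from plant import robot
from h import *
np.set_printoptions(precision=3,suppress=True)
P=lambda m:print(m,robot.sense()["t"],robot.sense()["tcp_pos"],robot.sense()["wrist_force"],robot.sense()["opening"])
r=robot.move_straight([.5295,-.2527,.102],vel=.08,contact_N=10); P(r)
robot.grip(0.0,strength=60); P("gripped")
for n in ("side","wrist","top"):
    f=robot.grab_frame(n); np.savez(f"pics/{n}4.npz",**f)
    im=f["image"][:,:,::-1]
    if n=="side": im=cv2.resize(im[110:310,200:430],None,fx=3,fy=3,interpolation=cv2.INTER_CUBIC)
    cv2.imwrite(f"pics/{n}4.png",im)
```

```text
False 11.4917 [ 0.53  -0.253  0.102] [ 0.432 -0.386  0.047] 0.6237167212968054
gripped 11.8833 [ 0.53  -0.253  0.103] [-0.147  0.327  3.304] 0.23056505523322454
```

View pics/side4.png

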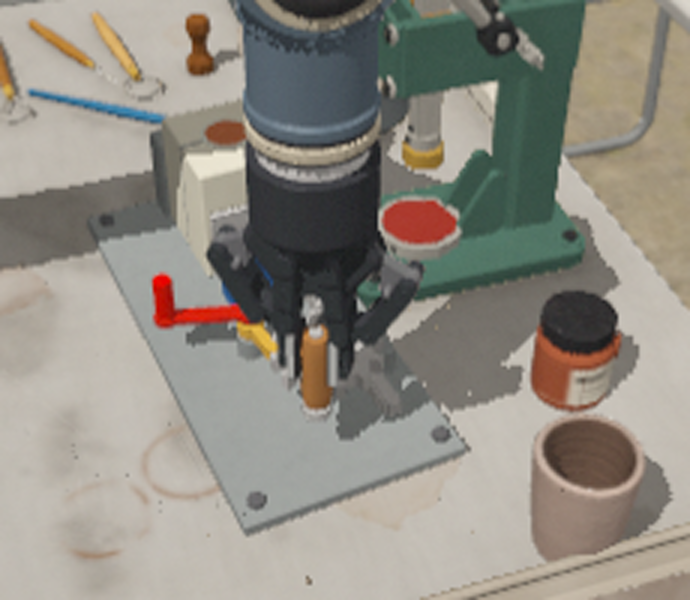

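View pics/wrist4.png

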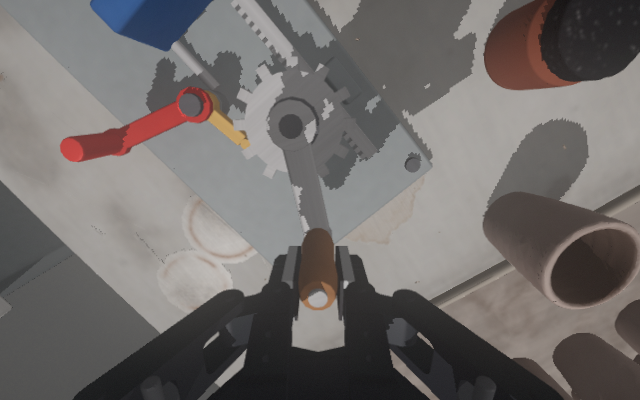

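View pics/top4.png

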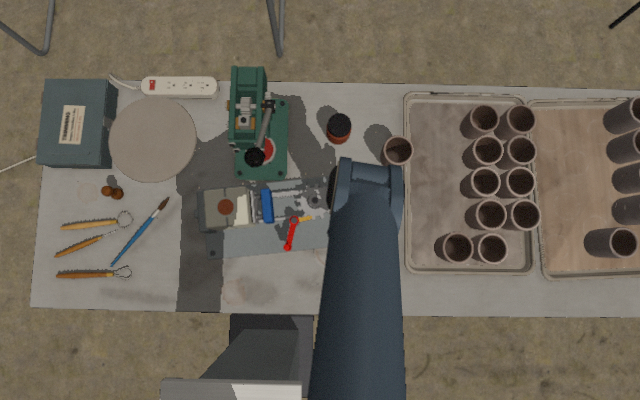

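```bash
cat >> h.py <<'E'
def yellow(f,drum,piv,z=.042):
    hsv=cv2.cvtColor(f["image"],cv2.COLOR_RGB2HSV)
    m=cv2.inRange(hsv,(15,110,80),(30,255,255))
    v,u=np.nonzero(m)
    pts=np.array([onz(f,a,b,z)[:2] for a,b in zip(u,v)]) if len(u) else np.zeros((0,2))
    if len(pts)==0: return 0,None,None,None
    d=np.linalg.norm(pts-piv,axis=1); pts=pts[(d<.07)&(d>.01)]
    d=np.linalg.norm(pts-piv,axis=1); n=pts[d>np.percentile(d,80)].mean(0)
    return len(pts),n,np.linalg.norm(n-drum),np.arctan2(*(n-piv)[::-1])
E
python3 - <<'E'
from h import *
f=dict(np.load('pics/wrist4.npz'))
print("hub",onz(f,291,126,.066),"hub z60",onz(f,291,126,.060),"piv",onz(f,191,105,.056),"grip",onz(f,318,298,.126))
for n in ('w3','wrist4','w1'): print(n,yellow(dict(np.load(f'pics/{n}.npz')),np.array([.5595,-.1825]),np.array([.515,-.138])))
E
```

```text
hub [ 0.5591251  -0.18417445  0.066     ] hub z60 [ 0.55848076 -0.18413567  0.06      ] piv [ 0.51546938 -0.13965438  0.056     ] grip [ 0.53066186 -0.25330456  0.126     ]
w3 (291, array([ 0.52365275, -0.17343841]), np.float64(0.03697482278667958), np.float64(-1.3313186385279292))
wrist4 (612, array([ 0.52357429, -0.17303386]), np.float64(0.03715191544461631), np.float64(-1.3307716537445013))
w1 (187, array([ 0.5227834 , -0.17359266]), np.float64(0.03778160356980258), np.float64(-1.3555055411496677))
```

```bash
cat >> h.py <<'E'
D=np.array([.559,-.1832]); PIV=np.array([.515,-.1385]); R=.0753; Z=.102
def xy(a): return D+R*np.array([np.cos(a),np.sin(a)])
def to(robot,a,vel,r=None,**k):
    p=xy(a); return robot.move_straight([p[0],p[1],Z],vel=vel,**k)
def tang(s,a):
    w=s["wrist_force"]; return -w[0]*np.sin(a)+w[1]*np.cos(a), w[0]*np.cos(a)+w[1]*np.sin(a)
def ang(s): return np.arctan2(*(s["tcp_pos"][:2]-D)[::-1])
E
python3 - <<'E'
from plant import robot
from h import *
np.set_printoptions(precision=3,suppress=True)
s=robot.sense(); a0=ang(s); print(a0,tang(s,a0)); b=tang(s,a0)[0]
a=a0
while a<a0+.52:
    a+=.02; to(robot,a,.03); s=robot.sense(); ft,fr=tang(s,ang(s))
    print(f"{s['t']:.2f} a {a-a0:.3f} act {ang(s)-a0:.3f} ft {ft:.2f} fr {fr:.2f} fz {s['wrist_force'][2]:.1f}")
    if ft-b<-4: break
f=robot.grab_frame("wrist"); cv2.imwrite("pics/w5.png",f["image"][:,:,::-1]); print(yellow(f,D,PIV))
E
```

```text
-1.9660320234167368 (np.float64(-0.4899775118341519), np.float64(1.0877513224844162))
12.28 a 0.020 act 0.030 ft 0.32 fr 1.19 fz 4.9
12.53 a 0.040 act 0.050 ft 0.82 fr 1.45 fz 5.4
12.78 a 0.060 act 0.070 ft -0.04 fr 0.99 fz 6.2
13.03 a 0.080 act 0.090 ft 0.68 fr 0.43 fz 4.4
13.28 a 0.100 act 0.110 ft 0.33 fr 1.39 fz 5.1
13.53 a 0.120 act 0.130 ft 0.27 fr 0.31 fz 5.0
13.78 a 0.140 act 0.150 ft 0.39 fr 1.55 fz 4.7
14.03 a 0.160 act 0.170 ft -0.22 fr 0.21 fz 4.5
14.28 a 0.180 act 0.190 ft -0.27 fr 0.40 fz 4.2
14.53 a 0.200 act 0.209 ft 0.09 fr -0.10 fz 4.9
14.78 a 0.220 act 0.230 ft 1.30 fr 0.44 fz 5.2
15.03 a 0.240 act 0.250 ft 1.46 fr 0.84 fz 5.2
15.28 a 0.260 act 0.270 ft -0.76 fr 0.76 fz 6.0
15.53 a 0.280 act 0.290 ft 0.69 fr 0.62 fz 4.8
15.78 a 0.300 act 0.310 ft 0.63 fr -0.05 fz 5.5
16.03 a 0.320 act 0.329 ft -0.56 fr -0.30 fz 5.0
16.28 a 0.340 act 0.350 ft 1.27 fr 1.35 fz 4.9
16.53 a 0.360 act 0.370 ft -0.18 fr -0.01 fz 4.9
16.78 a 0.380 act 0.388 ft 0.13 fr 0.27 fz 4.8
17.03 a 0.400 act 0.395 ft -2.91 fr 0.71 fz 7.1
17.28 a 0.420 act 0.403 ft -5.18 fr 0.09 fz 9.7
(537, array([ 0.524, -0.173]), np.float64(0.03663758722018648), np.float64(-1.3258309690263537))
```

View pics/w5.png

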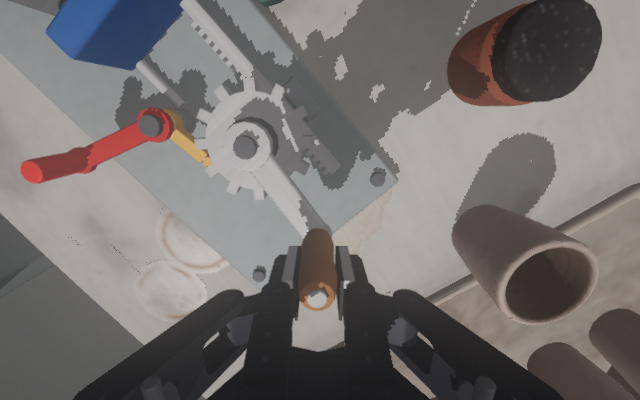

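Run:
```python
from plant import robot
from h import *
np.set_printoptions(precision=3,suppress=True)
a0=-1.96603; a=a0+.42
for i in range(16):
    a+=.01; to(robot,a,.02); f=robot.grab_frame("wrist"); s=robot.sense(); ft,fr=tang(s,ang(s))
    n,p,d,th=yellow(f,D,PIV)
    print(f"{s['t']:.2f} a {a-a0:.3f} act {ang(s)-a0:.4f} ft {ft:.2f} fr {fr:.2f} fz {s['wrist_force'][2]:.1f} pawl {n} {d:.4f} {th:.3f}")
    if d>.042 : break
    if ang(s)-a0>.45: break
cv2.imwrite("pics/w6.png",f["image"][:,:,::-1]); np.savez("pics/w6.npz",**f)
```

```text
17.63 a 0.430 act 0.4058 ft -5.97 fr -0.22 fz 9.2 pawl 536 0.0366 -1.327
17.93 a 0.440 act 0.4095 ft -6.54 fr -1.26 fz 10.4 pawl 537 0.0366 -1.326
18.23 a 0.450 act 0.4131 ft -8.42 fr -0.79 fz 12.6 pawl 533 0.0366 -1.329
18.53 a 0.460 act 0.4173 ft -8.96 fr -0.85 fz 12.9 pawl 525 0.0366 -1.329
18.83 a 0.470 act 0.4215 ft -9.37 fr -1.25 fz 13.4 pawl 525 0.0364 -1.328
19.13 a 0.480 act 0.4257 ft -10.98 fr -1.34 fz 14.6 pawl 533 0.0365 -1.330
19.43 a 0.490 act 0.4322 ft -11.91 fr -1.10 fz 13.8 pawl 548 0.0370 -1.348
19.73 a 0.500 act 0.4399 ft -11.65 fr -1.19 fz 15.0 pawl 571 0.0382 -1.384
20.03 a 0.510 act 0.4482 ft -12.12 fr -0.61 fz 15.1 pawl 592 0.0400 -1.433
20.33 a 0.520 act 0.4547 ft -11.96 fr -1.45 fz 15.5 pawl 620 0.0573 -1.920
```

View pics/w6.png

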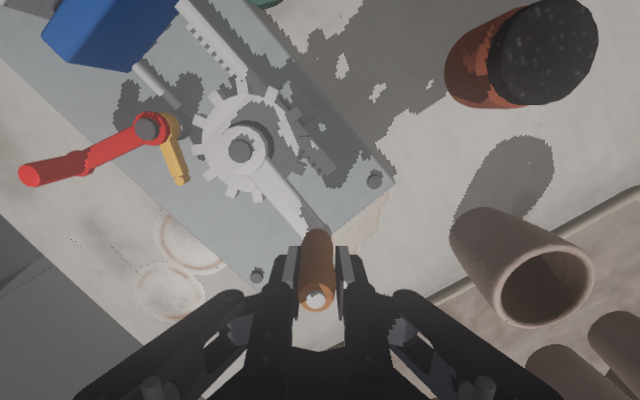

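Run:
```python
from plant import robot
from h import *
np.set_printoptions(precision=3,suppress=True)
a0=-1.96603; a=a0+.52
robot.sleep(.2)
k=0
while a>a0-.8:
    a-=.05; to(robot,a,.03); s=robot.sense(); ft,fr=tang(s,ang(s)); k+=1
    print(f"{s['t']:.2f} a {a-a0:.3f} act {ang(s)-a0:.4f} ft {ft:.2f} fr {fr:.2f} fz {s['wrist_force'][2]:.1f} op {s['opening']:.3f}")
    if abs(fr)>12 or abs(ft)>20: print("stop");break
    if ft>-3 and k>8: break
f=robot.grab_frame("wrist")
cv2.imwrite("pics/w7.png",f["image"][:,:,::-1]); np.savez("pics/w7.npz",**f); print(yellow(f,D,PIV))
```

```text
20.81 a 0.470 act 0.4087 ft -11.57 fr -0.58 fz 15.3 op 0.229
21.08 a 0.420 act 0.3677 ft -11.36 fr -1.01 fz 13.8 op 0.230
21.36 a 0.370 act 0.3204 ft -9.98 fr -1.08 fz 13.4 op 0.230
21.63 a 0.320 act 0.2720 ft -9.74 fr -0.31 fz 12.3 op 0.227
21.91 a 0.270 act 0.2237 ft -9.63 fr -0.14 fz 13.1 op 0.229
22.18 a 0.220 act 0.1749 ft -9.93 fr 0.47 fz 12.6 op 0.228
22.46 a 0.170 act 0.1260 ft -9.47 fr -0.01 fz 12.1 op 0.228
22.73 a 0.120 act 0.0773 ft -9.30 fr 1.34 fz 13.3 op 0.230
23.01 a 0.070 act 0.0279 ft -8.37 fr 0.45 fz 13.6 op 0.229
23.28 a 0.020 act -0.0213 ft -8.48 fr 0.29 fz 13.7 op 0.226
23.56 a -0.030 act -0.0702 ft -8.81 fr 0.43 fz 12.0 op 0.231
23.83 a -0.080 act -0.1197 ft -9.07 fr 1.64 fz 13.5 op 0.228
24.11 a -0.130 act -0.1686 ft -8.56 fr 1.25 fz 13.2 op 0.223
24.38 a -0.180 act -0.2178 ft -8.02 fr 2.41 fz 13.5 op 0.233
24.66 a -0.230 act -0.2678 ft -6.91 fr 1.21 fz 13.2 op 0.232
24.93 a -0.280 act -0.3169 ft -7.55 fr 2.13 fz 13.5 op 0.229
25.21 a -0.330 act -0.3667 ft -7.59 fr 2.18 fz 12.5 op 0.225
25.48 a -0.380 act -0.4159 ft -7.87 fr 1.64 fz 12.7 op 0.229
25.76 a -0.430 act -0.4658 ft -7.69 fr 1.90 fz 12.5 op 0.227
26.03 a -0.480 act -0.5153 ft -6.95 fr 1.85 fz 12.3 op 0.225
26.31 a -0.530 act -0.5647 ft -7.17 fr 1.76 fz 12.0 op 0.226
26.58 a -0.580 act -0.6146 ft -6.69 fr 3.60 fz 12.9 op 0.229
26.86 a -0.630 act -0.6642 ft -7.53 fr 3.43 fz 12.5 op 0.228
27.13 a -0.680 act -0.6780 ft 0.34 fr 2.35 fz 7.3 op 0.226
(534, array([ 0.505, -0.174]), np.float64(0.05487053063156959), np.float64(-1.848515905167948))
```

View pics/w7.png

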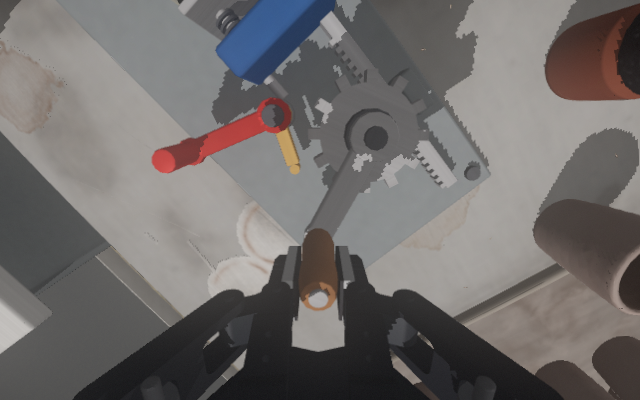

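Run:
```python
from plant import robot
from h import *
np.set_printoptions(precision=3,suppress=True)
a0=-1.96603
to(robot,a0-.71,.03); s=robot.sense(); print(tang(s,ang(s)),ang(s)-a0)
robot.grip(0.6); robot.sleep(.2)
p=robot.sense()["tcp_pos"]
print(robot.move_straight([p[0],p[1],.22],vel=.1))
robot.goto([.42,-.33,.28],[np.pi,0,-.6])
for n in ("side","top","wrist"):
    f=robot.grab_frame(n); np.savez(f"pics/{n}8.npz",**f); im=f["image"][:,:,::-1]
    if n=="top": im=cv2.resize(im[150:270,185:415],None,fx=3.4,fy=3.4,interpolation=cv2.INTER_CUBIC)
    if n=="side": im=cv2.resize(im[110:310,200:430],None,fx=3,fy=3,interpolation=cv2.INTER_CUBIC)
    cv2.imwrite(f"pics/{n}8.png",im)
print(robot.sense()["t"],robot.sense()["wrist_force"])
```

```text
(np.float64(-0.4643745559802347), np.float64(3.2601516723823454)) -0.7055071308951337
False
30.1667 [-0.949 -0.277  0.226]
```

View pics/top8.png

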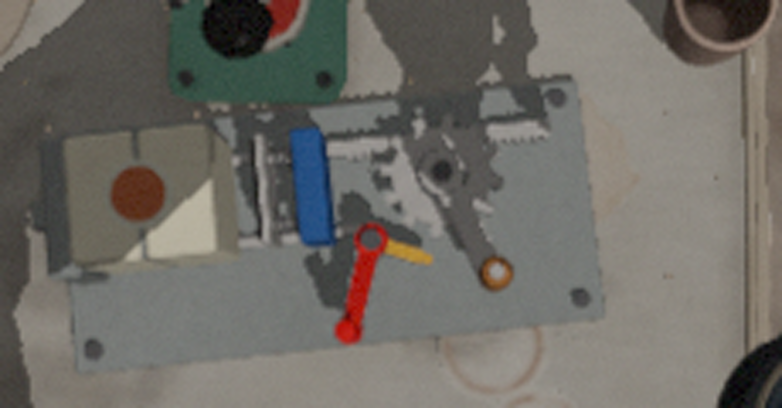

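View pics/side8.png

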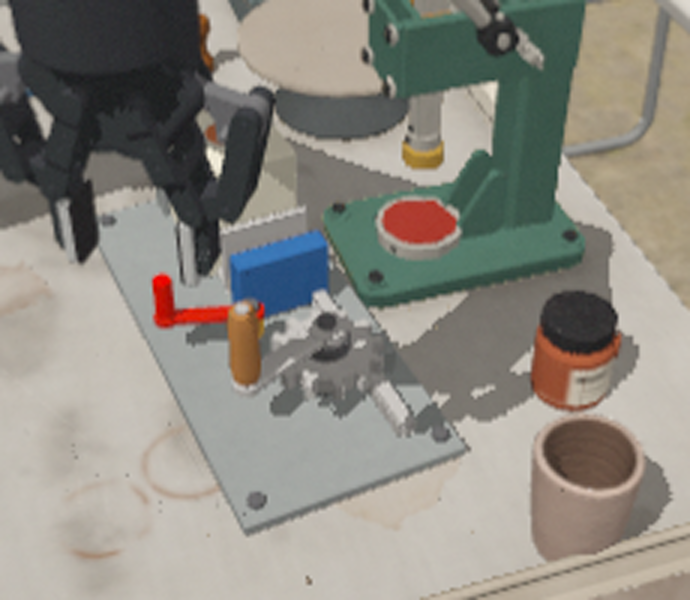

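Run:
```python
from h import *
def meas(f,lo,hi,z,box):
    m=cv2.inRange(cv2.cvtColor(f["image"],cv2.COLOR_RGB2HSV),lo,hi); k=np.zeros_like(m); x0,y0,x1,y1=box; k[y0:y1,x0:x1]=m[y0:y1,x0:x1]
    v,u=np.nonzero(k); return onz(f,u.mean(),v.mean(),z),len(u)
f0=dict(np.load('pics/top0.npz'));f8=dict(np.load('pics/top8.npz'))
y=np.array([-.12,.993])
for z in (.05,.07,.09):
    a,na=meas(f0,(100,120,30),(125,255,255),z,(250,180,290,230));b,nb=meas(f8,(100,120,30),(125,255,255),z,(250,180,290,230))
    print(z,(b-a)[:2]@y,(b-a),na,nb)
a,na=meas(f0,(3,120,30),(15,255,255),.1,(200,180,245,230));b,nb=meas(f8,(3,120,30),(15,255,255),.1,(200,180,245,230)); print("mould",b-a,na,nb)
print(yellow(f8,D,PIV))
```

```text
0.05 -0.021169620261358164 [ 0.00305997 -0.02094907  0.        ] 364 348
0.07 -0.02068263352053066 [ 0.00298958 -0.02046715  0.        ] 364 348
0.09 -0.020195646779703175 [ 0.00291919 -0.01998524  0.        ] 364 348
mould [-1.20719936e-04 -5.91459682e-05  0.00000000e+00] 188 190
(55, array([ 0.5043305 , -0.17359389]), np.float64(0.05550704072731115), np.float64(-1.8659437799311804))
```

```bash
python3 -c "
from plant import robot
print(robot.close_job(), robot.sense()['t'])"
```

```text
the job is handed in; nothing more can be done
the job is handed in; nothing more can be done
```

The clamp is released and the job was handed in after about 30 s of the 72 s. The interface gives no verdict, so this is what I measured along the way.

- **Lever:** I pushed the red lever over with closed fingers to about 0.57 rad. The push was stopped by a 5 N change in force at the end stop.
- **Pawl:** I gripped the crank and took up about 0.39 rad of play, then tightened by about 0.03 to 0.05 rad at roughly 12 N. The wrist camera then showed the pawl spring clear: its nose jumped from 37 to 57 mm from the drum axis.
- **Opening:** I eased the crank back at about 14 mm/s until the load vanished, at about 1.1 rad of drum travel. Then I let go and moved away.

**Last checks:**
- **Jaw:** The top view put its travel at 20 to 21 mm, depending on the height assumed, against a limit of 19.5 mm. That is slightly under the nominal 22 mm. The drop in load and the 1.1 rad of travel both point to the stop.
- **Mould:** It had moved less than 1 mm.
- **Pawl and lever:** The pawl was about 55 mm from the axis and the lever was still off.
- **Jar and tumbler:** They look unmoved in the pictures, but I did not measure them.

No check failed. The squeeze on the mould was not measured directly. The small tightening angle puts it at roughly 13 to 15 N.

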